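Slide a mounted print out past the end of the ledge

ROBOT

A 7-joint arm with a two-finger parallel gripper is mounted at the origin on the work surface. World frame = base frame: x ahead of the robot, y to its left, z up, the work surface at z = 0. Lengths are in m, angles in rad, forces in N, time in s.
With the tool pointing down it reaches from about 0.4 to 0.9 m from the base axis. Payload 5.5 kg.
Tool frame: the origin (TCP) lies at the very end of the fingers, on their centre line; the grasp point (between the pads) lies 19 mm behind it; z points along the fingers, y is the line along which they close (so a half turn about z gives the same grasp; the last joint's range is limited). The gripper opens to 92 mm and grips with 3 to 60 N. Pads are 19 mm wide; open, the fingers measure 130 mm over their backs; the gripper's body (75 mm by 190 mm) begins 47 mm behind the grasp point.
Start: joints at [1.469, 0.501, -0.427, 1.55, 0.221, 1.138, -0.21], TCP at [0.232, -0.607, 0.227] pointing down, gripper open.
Joint ranges: [-2.88, 2.88], [-0.31, 2.03], [-1.54, 1.56], [0.2, 2.42], [-1.41, 4.55], [0.19, 2.02], [-2.57, 2.57]. Speed limits (rad/s): [2.57, 2.57, 3.14, 3.14, 3.14, 3.14, 3.14].

INTERFACE

Orientations are given as a rotation vector (axis times angle).
In Python, from workcell import ctrl gives the robot as it stands.
- The arm moves only by the tool step_arm, never from a script. Its argument "motion" is a list of rows, each a list of 7 numbers: the turn, a rotation vector about the tool's x, y, z each as a share of 0.5 rad, from -1 to 1, then the shift along the tool's x, y, z each as a share of 0.2 m, from -1 to 1, then the closure, from 0 (fully open) to 1 (shut). A call has 1 to 20 rows; each row is the pose to reach, as a shift and turn from the pose commanded when the call began, along the tool's axes at that moment; what a row does not reach only later rows make up. A row lasts 1/12 s, in which the tool goes at most 41.7 mm and 7.16 degrees, less where a joint would pass 70% of its speed; a pose out of reach is approached as far as the arm can. A call with a number of a shift or a turn outside -1 to 1 is refused whole. A call with a gripper value outside its range is refused whole. The fingers move at their own pace and stop on an object; the grip force is fixed at half the most. Time passes only in rows, so rows that repeat a pose let the fingers close. It gives the time, the measured TCP pose, the force, the opening and the grip force at its end, in the units of the state.
- ctrl.get_state(): the state, without advancing time (a new reading comes with each control period).
- ctrl.camera(name): name is "side" or "top" or "wrist"; returns the picture (420x560x3 uint8, blue, green, red); there is no depth.
- ctrl.camera_params(name): a dict with "mtx" (3x3 intrinsics, pixels), "R" (3x3) and "t" (3): a world point X has camera coordinates R X + t; the wrist camera has in their place "T_tool_cam" (4x4, takes a point from camera to tool coordinates, whose origin is the TCP and whose axes are the flange's). Camera axes: x right, y down, z forward; pixel columns grow to the right and rows downward; lengths in m; the calibration is good to about 2 mm. A picture is of the moment at which its call begins: read the wrist's pose just before it. camera_params takes no time and is no camera call.
- ctrl.hand_in(): hands the job in; it is judged then, once.
The state is a dict: "time_s": time; "joint_pos": joint angles; "qd": joint speeds; "tau": joint torques, N m; "position": TCP position; "ee_rot": TCP orientation; "contact_force": force on the tool from outside, world axes, zero at the start; "ft_torque": the same for the moment, N m; "gripper_width": finger opening in m; "gripper_force": force on a finger pad.
Only numpy, scipy, OpenCV 4.12 (cv2) and the standard library are available. Lean on these libraries where they do the work, as an engineer would, in place of code of your own. Each camera call takes 0.05 s, during which the arm holds its last target. There are 200 camera calls.

TASK

Push the mounted photo panel along the dark ledge until it sticks out about 40 mm past the ledge's orange-marked end, so that its edge shows and someone can take it, and leave it lying flat with its long back edge square against the aluminium fence. Only push it with the fingertips: do not lift it or tip it off, and leave the camera, tape roll, jar and stapler where they are.

Things in the scene. Friction and masses are not known exactly. Their poses are not given: they have to be found in the camera images.
- ledge: Fixed dark steel riser on the bench, 160 (x) by 300 (y) mm, flat top 60 mm above its origin; origin at the centre of its footprint, on the bench. Its +y end is the open end, marked with a 10 mm orange strip along the edge; both ends are open. Along its whole back (+x side) runs an aluminium fence 12 mm thick that rises 22 mm above the top. Its front (-x side, towards the robot) has no rim. Its position and yaw vary.
- ledge_end (a point): Middle of the ledge's orange-marked open end, on the top surface's edge: ledge frame (0, 150, 60) mm, axes as the ledge's.
- fence_face (a point): Middle of the fence's inner face, at the top surface: ledge frame (68, 0, 60) mm. The face is parallel to the ledge's y axis and looks to its -x.
- panel: Loose rigid photo panel lying flat on the ledge, 90 (x) by 140 (y) by 8 (z) mm, about 0.14 kg, white edges, a blue and green picture with a yellow sun on top. Origin at the centre of its underside. Starts 50 to 120 mm short of the open end, its back edge 15 to 24 mm off the fence at mid-length and up to about 9 degrees askew. It slides freely under a few newtons; its mass and friction vary. Balances until about 70 mm overhang.
- panel_lead (a point): Middle of the panel's leading short side (+y end), at the underside: panel frame (0, 70, 0) mm. This is the side that is to stick out past the open end.
- panel_tail (a point): Middle of the panel's trailing short side (-y end), at the underside: panel frame (0, -70, 0) mm.
- panel_front (a point): Middle of the panel's long side away from the fence (-x), at the underside: panel frame (-45, 0, 0) mm.
- camera: Bystander: black compact camera, 98 mm wide, 57 mm deep with lens, 71 mm high, loose on the bench behind the fence. Origin at the centre of its body's underside.
- tape: Bystander: orange roll of tape lying flat, 90 mm across, 24 mm high, loose behind the fence. Origin at the centre of its underside.
- jar: Bystander: small jar with a blue cap, 56 mm across, 70 mm high, loose behind the fence. Origin at the centre of its underside.
- stapler: Bystander: red and black stapler, 125 by 36 by 40 mm high, loose on the bench some 100 mm or more beyond the ledge's open end. Origin at the centre of its underside.
There are look-alikes about, which are no part of the job. There is more than one size of the panel; the job needs the smallest.

How it is judged:
At the end, for the whole second after the job is handed in: The panel lies flat and at rest on the ledge, its leading side 28 to 52 mm past the orange-marked end, its back edge within 6 mm of the fence at mid-length and within 0.06 rad of parallel to it; the panel was never raised more than 12 mm and no bystander moved more than 20 mm (y of panel_lead in the frame of ledge_end between 0.028 and 0.052 m and x of panel in the frame of fence_face between -0.051 and -0.04 m and angle between the y axis of panel and the y axis of ledge, either way round below 0.06 rad and z of panel in the frame of ledge between 0.057 and 0.063 m and angle between panel's own z axis and vertical below 0.05 rad and linear speed of panel below 0.01 m/s); the robot touches nothing.
It fails at once if the panel was lifted off the ledge (z of panel in the frame of ledge above 0.072 m).
It fails at once if the panel was tipped or fell off the ledge (angle between panel's own z axis and vertical above 0.2 rad or z of panel in the frame of ledge below 0.045 m).
It fails at once if the camera, tape, jar or stapler was pushed aside, lifted or knocked over (distance of any of camera, tape, jar, stapler from where it was at the start of the episode above 0.02 m or angle between any of camera, tape, jar, stapler's own z axis and vertical above 0.3 rad).
It also fails if it takes over 64 s, if anything falls off the work surface, if the arm or the gripper's body presses on something with over 40 N, if the wrist force passes 120 N, or if a joint passes its speed limit or range.

## Working session

There is one attempt and no reset: what is moved stays moved. The work goes in short steps, Python scripts to look and compute and a tool call to move; the robot and the scene stay as the last step left them, time stands still between calls to the robot, and variables do not carry over. Pictures are saved under pics/ and viewed, at most 10 in all, crops included, and the job is handed in when it is done.

Besides the shell and the picture viewer there is one more tool, called after "Request:" as name(argument=value, ...) on one line, values as JSON. step_arm: Moves the arm, as the interface text tells. Shift numbers are shares of 0.2 m and turn numbers shares of 0.5 rad, none past 1 either way. Its arguments: {"type":"object","properties":{"motion":{"type":"array"}},"required":["motion"]}

```bash
mkdir -p pics; ls
python3 - <<'E'
from workcell import ctrl
import cv2,numpy as np
s=ctrl.get_state();print({k:np.round(v,4).tolist() for k,v in s.items()})
for n in("top","side"):
    cv2.imwrite(f"pics/{n}0.png",ctrl.camera(n));p=ctrl.camera_params(n);print(n,{k:np.round(v,4).tolist() for k,v in p.items()})
E
```

```text
pics
{'time_s': 0.0, 'joint_pos': [1.4692, 0.5019, -0.4268, 1.5515, 0.2208, 1.1383, -0.2103], 'qd': [0.0011, -0.0003, 0.0014, 0.0, 0.0016, -0.0012, -0.0008], 'tau': [-0.0001, -56.6594, -5.8159, -27.9113, -0.0686, 0.0308, 0.0002], 'position': [0.2316, -0.6066, 0.2257], 'ee_rot': [-3.0876, -0.5696, 0.0004], 'contact_force': [0.3625, 0.7675, -0.0738], 'ft_torque': [0.0168, -0.0094, 0.0249], 'gripper_force': 0.0, 'gripper_width': 0.0917}
top {'mtx': [[476.7455, 0.0, 270.9604], [0.0, 476.7455, 205.6397], [0.0, 0.0, 1.0]], 'R': [[-0.0106, -0.9999, -0.0085], [-0.9926, 0.0116, -0.1209], [0.1209, 0.0071, -0.9926]], 't': [0.0504, 0.5583, 1.2362]}
side {'mtx': [[408.7551, 0.0, 278.6075], [0.0, 408.7551, 211.6234], [0.0, 0.0, 1.0]], 'R': [[-0.9446, -0.3282, -0.0092], [-0.2344, 0.6938, -0.6809], [0.2299, -0.641, -0.7323]], 't': [0.5281, 0.1586, 0.8341]}
```

View pics/top0.png

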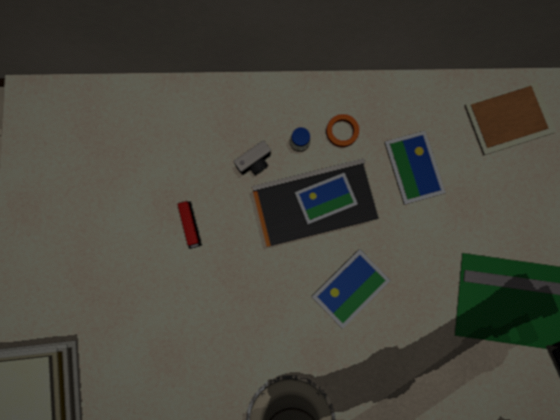

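View pics/side0.png

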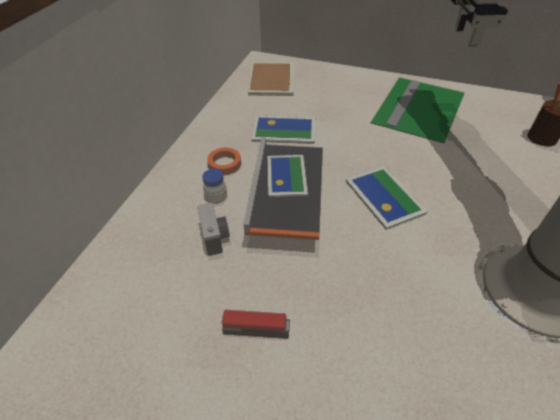

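Three photo panels show in the top picture: A on the dark ledge at (327,198), B on the bench at (415,168) and C on the bench at (350,287). A fits: it is the only one lying on the ledge and looks the smallest. The orange end is at (262,217), the fence runs along the upper side from (254,190) to (364,163), and the stapler is at (189,224). I'll confirm in an enlarged crop and measure the corners.

```bash
cat > h.py <<'E'
from workcell import ctrl
import cv2,numpy as np
def ray(n,uv,z):
    p=ctrl.camera_params(n);K,R,t=map(np.array,(p["mtx"],p["R"],p["t"]))
    d=R.T@np.linalg.inv(K)@np.array([*uv,1.]);c=-R.T@t
    return c+d*(z-c[2])/d[2]
E
python3 - <<'E'
from h import *
im=ctrl.camera("top");c=im[145:260,235:385]
b=cv2.convertScaleAbs(cv2.resize(c,None,fx=5,fy=5,interpolation=cv2.INTER_CUBIC),alpha=1.6)
cv2.imwrite("pics/crop1.png",b)
E
```

```text
(no output)
```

View pics/crop1.png

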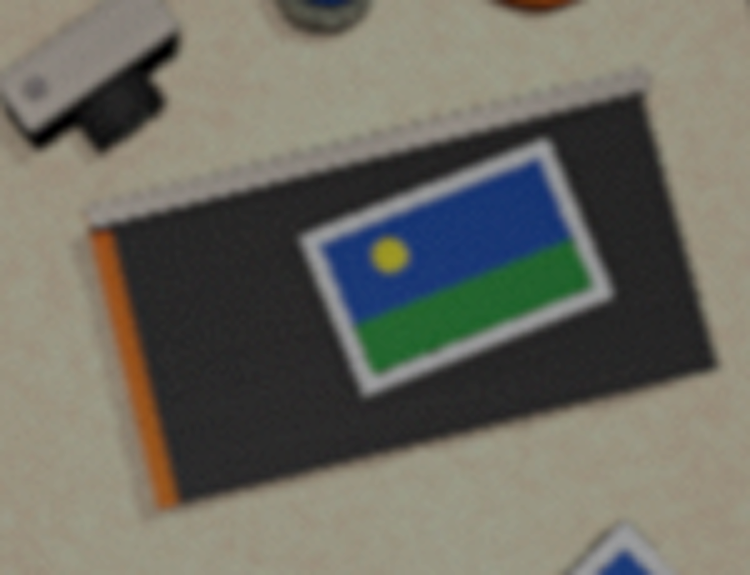

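The crop confirms A as the target: it is the white-edged panel on the dark ledge, with corners at crop pixels (300,237), (548,138), (613,297) and (367,397). The ledge corners are (158,508) and (718,366) at the front, with the fence foot from (92,232) to (643,93).

```bash
cat >> h.py <<'E'
def fitrect(uv,z,w,l,n="top",order=None):
    # least-squares pose (x,y,yaw) of rectangle from corners in order lead-back, tail-back, tail-front, lead-front
    P=np.array([ray(n,q,z)[:2] for q in uv]);M=np.array([[w/2,l/2],[w/2,-l/2],[-w/2,-l/2],[-w/2,l/2]])
    Pc=P-P.mean(0);Mc=M-M.mean(0)
    a=np.arctan2((Mc[:,0]*Pc[:,1]-Mc[:,1]*Pc[:,0]).sum(),(Mc*Pc).sum())
    R=np.array([[np.cos(a),-np.sin(a)],[np.sin(a),np.cos(a)]]);t=P.mean(0)-R@M.mean(0)
    return t,a,P,np.abs(P-(M@R.T+t)).max()
crop=lambda x,y:((x-2)/5+235,(y-2)/5+145)
E
python3 - <<'E'
from h import *
p=[crop(*q) for q in[(300,237),(548,138),(613,297),(367,397)]]
print("panel",fitrect(p,.068,.09,.14))
L=[crop(*q) for q in[(92,232),(643,93),(718,366),(158,508)]]
t,a,P,e=fitrect(L,.06,.148,.30); 
R=np.array([[np.cos(a),-np.sin(a)],[np.sin(a),np.cos(a)]]);o=t-R@[.006,0]
print("ledge",o,a,P,e)
tp=fitrect(p,.068,.09,.14); print("panel in ledge",R.T@(tp[0]-o),tp[1]-a)
B=[(386,137),(424,132),(444,191),(406,203)]
for nm,q in dict(B=[(386,138),(424,132),(443,192),(406,203)],C=[(313,295),(359,251),(387,280),(343,324)]).items():
    X=np.array([ray("top",u,.01)[:2] for u in q]);print(nm,np.linalg.norm(np.roll(X,-1,0)-X,axis=1))
E
```

```text
panel (array([ 0.57312769, -0.09922284]), np.float64(0.3708326216224235), array([[ 0.58974016, -0.01796524],
       [ 0.64046405, -0.14831349],
       [ 0.55639448, -0.17949326],
       [ 0.50591205, -0.05111937]]), np.float64(0.0012790219771177946))
ledge [ 0.55199015 -0.07299583] 0.2355963136224754 [[ 0.59489105  0.09059935]
 [ 0.6654626  -0.20018827]
 [ 0.52064072 -0.23416316]
 [ 0.45030323  0.05737091]] 0.0009349474354579251
panel in ledge [ 0.01443164 -0.03043648] 0.13523630799994807
B [0.10647017 0.17338443 0.10565106 0.187206  ]
C [0.17026048 0.10571991 0.16513433 0.10839092]
```

```bash
cat >> h.py <<'E'
from scipy.spatial.transform import Rotation as Ro
O=np.array([.552,-.073]);A=.2356;RL=np.array([[np.cos(A),-np.sin(A)],[np.sin(A),np.cos(A)]])
def where():
    s=ctrl.get_state();p=np.array(s["position"]);T=Ro.from_rotvec(s["ee_rot"]).as_matrix()
    print("t",round(s["time_s"],2),"ledge xy",np.round(RL.T@(p[:2]-O),4),"z",round(p[2],4),"toolx yaw-A",round(np.arctan2(T[1,0],T[0,0])-A,3),"F",np.round(RL.T@np.array(s["contact_force"])[:2],1),"w",s["gripper_width"])
    return p,T
def to(x,y,z,yaw=0):
    p,T=where();g=np.array([*(O+RL@[x,y]),z]);c,s=np.cos(A+yaw),np.sin(A+yaw)
    G=np.array([[c,s,0],[s,-c,0],[0,0,-1]])
    print("turn shares",np.round(Ro.from_matrix(T.T@G).as_rotvec()/.5,3),"shift shares",np.round(T.T@(g-p)/.2,3),"world",g)
E
python3 - <<'E'
from h import *
to(-.085,-.033,.16)
E
```

```text
t 0.15 ledge xy [-0.4361 -0.4443] z 0.2259 toolx yaw-A 0.129 F [0.4 0.6] w 0.09159961585041389
turn shares [-0.003  0.     0.258] shift shares [ 2.006 -1.813  0.332] world [ 0.47705124 -0.12492961  0.16      ]
```

Request:
step_arm(motion=[[0, 0, 0, 0.15, -0.14, 0.02, 0], [0, 0, 0, 0.29, -0.26, 0.04, 0], [0, 0, 0, 0.43, -0.39, 0.06, 0], [0, 0, 0, 0.57, -0.51, 0.08, 0], [0, 0, 0, 0.71, -0.64, 0.11, 0], [0, 0, 0, 0.86, -0.77, 0.13, 0], [0, 0, 0, 1, -0.9, 0.16, 0], [0, 0, 0, 1, -0.9, 0.16, 0]])

```text
time_s: 0.82
position: [0.3583, -0.359, 0.194]
ee_rot: [-3.082, -0.586, -0.002]
contact_force: [0.5, 0.4, -0.3]
gripper_width: 0.0913
gripper_force: 0.0
```

Request:
step_arm(motion=[[0, 0, 0, 0.15, -0.14, 0.02, 0], [0, 0, 0, 0.29, -0.26, 0.04, 0], [0, 0, 0, 0.43, -0.39, 0.06, 0], [0, 0, 0, 0.57, -0.51, 0.08, 0], [0, 0, 0, 0.71, -0.64, 0.11, 0], [0, 0, 0.08, 0.86, -0.77, 0.13, 0], [0, 0, 0.16, 1, -0.9, 0.16, 0], [0, 0, 0.26, 1, -0.9, 0.16, 0], [0, 0, 0.26, 1, -0.9, 0.16, 0]])

```text
time_s: 1.57
position: [0.4779, -0.1251, 0.1624]
ee_rot: [-3.118, -0.375, 0.0]
contact_force: [0.1, -1.6, -0.4]
gripper_width: 0.0919
gripper_force: 0.0
```

Run:
```python
from h import *
to(-.085,-.033,.0645)
```

```text
t 1.57 ledge xy [-0.0842 -0.0334] z 0.1624 toolx yaw-A 0.004 F [-0.3 -1.6] w 0.09192249900314313
turn shares [-0.002 -0.     0.007] shift shares [-0.004 -0.001  0.49 ] world [ 0.47705124 -0.12492961  0.0645    ]
```

Request:
step_arm(motion=[[0, 0, 0, 0, 0, 0.15, 0], [0, 0, 0, 0, 0, 0.3, 0], [0, 0, 0, 0, 0, 0.4, 0], [0, 0, 0, 0, 0, 0.46, 0], [0, 0, 0, 0, 0, 0.49, 0], [0, 0, 0, 0, 0, 0.49, 0]])

```text
time_s: 2.07
position: [0.4763, -0.1289, 0.0638]
ee_rot: [-3.119, -0.367, 0.003]
contact_force: [-0.7, -0.1, 0.7]
gripper_width: 0.0915
gripper_force: 0.0
```

Request:
step_arm(motion=[[0, 0, 0, 0.03, 0, 0, 0], [0, 0, 0, 0.06, 0, 0, 0], [0, 0, 0, 0.09, 0, 0, 0], [0, 0, 0, 0.11, 0, 0, 0], [0, 0, 0, 0.13, 0, 0, 0], [0, 0, 0, 0.15, 0, 0, 0], [0, 0, 0, 0.17, 0, 0, 0], [0, 0, 0, 0.19, 0, 0, 0], [0, 0, 0, 0.205, 0, 0, 0], [0, 0, 0, 0.22, 0, 0, 0], [0, 0, 0, 0.235, 0, 0, 0], [0, 0, 0, 0.235, 0, 0, 0]])

```text
time_s: 3.07
position: [0.5234, -0.117, 0.0647]
ee_rot: [-3.12, -0.368, -0.001]
contact_force: [-0.4, 0.7, 0.8]
gripper_width: 0.0918
gripper_force: 0.1
```

Run:
```python
from h import *
to(-.0315,-.033,.0645)
im=ctrl.camera("top");c=im[145:260,235:385]
cv2.imwrite("pics/crop2.png",cv2.convertScaleAbs(cv2.resize(c,None,fx=5,fy=5,interpolation=cv2.INTER_CUBIC),alpha=1.6))
```

```text
t 3.07 ledge xy [-0.0381 -0.0361] z 0.0647 toolx yaw-A -0.001 F [-0.2  0.7] w 0.0918351168469279
turn shares [-0.    -0.001 -0.001] shift shares [ 0.033 -0.015  0.001] world [ 0.52907328 -0.11244129  0.0645    ]
```

View pics/crop2.png

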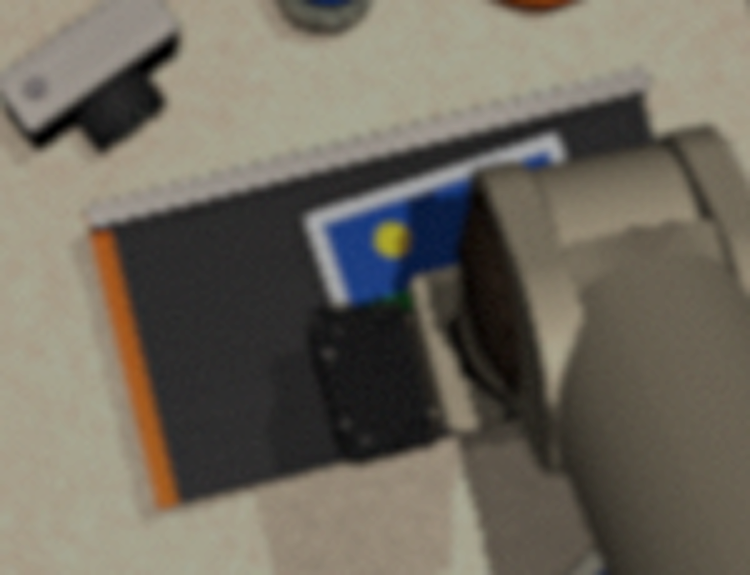

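The fingers are squaring the panel: its back corners are now at crop (305,215) and (560,135), almost parallel to the fence with a gap of about 7 mm. I'll keep pushing gently until it touches.

Request:
step_arm(motion=[[0, 0, 0, 0.01, 0, 0, 0], [0, 0, 0, 0.02, 0, 0, 0], [0, 0, 0, 0.03, 0, 0, 0], [0, 0, 0, 0.035, 0, 0, 0], [0, 0, 0, 0.04, 0, 0, 0], [0, 0, 0, 0.04, 0, 0, 0]])

```text
time_s: 3.62
position: [0.5309, -0.1153, 0.0648]
ee_rot: [-3.12, -0.368, -0.0]
contact_force: [-0.5, 0.4, 0.5]
gripper_width: 0.092
gripper_force: 0.1
```

Run:
```python
from h import *
to(-.0315,-.033,.0645)
```

```text
t 3.62 ledge xy [-0.0304 -0.0362] z 0.0648 toolx yaw-A -0.001 F [-0.4  0.5] w 0.09195465011900372
turn shares [-0.    -0.001 -0.001] shift shares [-0.006 -0.016  0.001] world [ 0.52907328 -0.11244129  0.0645    ]
```

Request:
step_arm(motion=[[0, 0, 0, 0.005, 0, 0, 0], [0, 0, 0, 0.01, 0, 0, 0], [0, 0, 0, 0.015, 0, 0, 0], [0, 0, 0, 0.015, 0, 0, 0]])

```text
time_s: 3.95
position: [0.5338, -0.1147, 0.0648]
ee_rot: [3.12, 0.368, 0.001]
contact_force: [0.4, -0.0, -0.1]
gripper_width: 0.0918
gripper_force: 0.1
```

Request:
step_arm(motion=[[0, 0, 0, 0.005, 0, 0, 0], [0, 0, 0, 0.01, 0, 0, 0], [0, 0, 0, 0.01, 0, 0, 0]])

```text
time_s: 4.2
position: [0.5357, -0.1143, 0.0648]
ee_rot: [3.12, 0.368, 0.0]
contact_force: [-1.1, -0.5, -0.6]
gripper_width: 0.0916
gripper_force: 0.4
```

Request:
step_arm(motion=[[0, 0, 0, 0.005, 0, 0, 0], [0, 0, 0, 0.01, 0, 0, 0], [0, 0, 0, 0.01, 0, 0, 0]])

```text
time_s: 4.45
position: [0.5378, -0.1137, 0.0648]
ee_rot: [3.12, 0.368, 0.001]
contact_force: [-0.4, -1.4, 0.3]
gripper_width: 0.0921
gripper_force: 0.3
```

Run:
```python
from h import *
where()
im=ctrl.camera("top");c=im[150:230,280:370]
cv2.imwrite("pics/crop3.png",cv2.convertScaleAbs(cv2.resize(c,None,fx=7,fy=7,interpolation=cv2.INTER_CUBIC),alpha=1.6))
```

```text
t 4.45 ledge xy [-0.0233 -0.0363] z 0.0648 toolx yaw-A -0.001 F [-0.7 -1.2] w 0.09213747518259123
```

View pics/crop3.png

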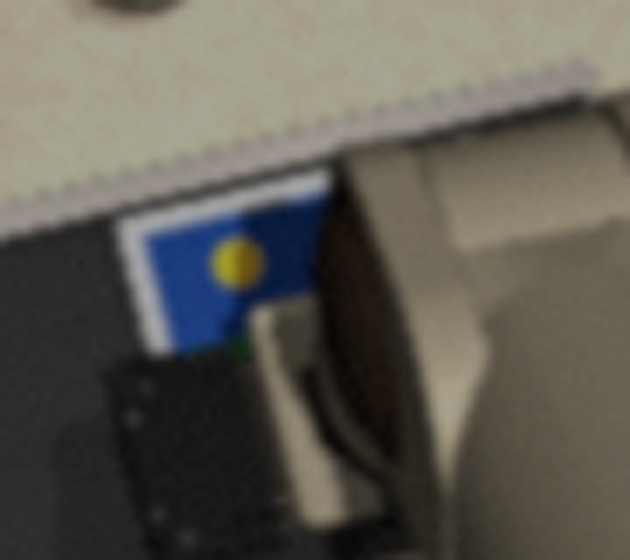

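The panel is parallel to the fence, with its lead-back corner at crop (118,222) and the fence foot at about (118,205). About 4–5 mm of gap remains, so I'll keep pushing.

Request:
step_arm(motion=[[0, 0, 0, 0.005, 0, 0, 0], [0, 0, 0, 0.01, 0, 0, 0], [0, 0, 0, 0.015, 0, 0, 0], [0, 0, 0, 0.015, 0, 0, 0]])

```text
time_s: 4.83
position: [0.5398, -0.1133, 0.0646]
ee_rot: [3.12, 0.368, -0.002]
contact_force: [-3.5, -1.4, 2.8]
gripper_width: 0.092
gripper_force: 1.6
```

Request:
step_arm(motion=[[0, 0, 0, 0.005, 0, 0, 0], [0, 0, 0, 0.01, 0, 0, 0], [0, 0, 0, 0.01, 0, 0, 0]])

```text
time_s: 5.08
position: [0.54, -0.1133, 0.0643]
ee_rot: [3.12, 0.367, -0.008]
contact_force: [-6.8, -1.8, 5.3]
gripper_width: 0.0918
gripper_force: 3.8
```

Contact with the fence at a force of about 7 N. I'll back off, raise and move behind the tail with the tool turned 90° and the fingers half closed.

Request:
step_arm(motion=[[0, 0, 0, -0.03, 0, 0, 0], [0, 0, 0, -0.1, 0, 0, 0], [0, 0, 0, -0.12, 0, -0.15, 0], [0, 0, 0, -0.12, 0, -0.35, 0], [0, 0, 0, -0.12, 0, -0.5, 0.3], [0, 0, 0, -0.12, 0, -0.5, 0.56]])

```text
time_s: 5.58
position: [0.5242, -0.1183, 0.1712]
ee_rot: [3.116, 0.369, 0.019]
contact_force: [1.4, 1.1, 0.4]
gripper_width: 0.0826
gripper_force: 0.0
```

Run:
```python
from h import *
to(.018,-.14,.0645,np.pi/2)
print(np.round(ctrl.get_state()["joint_pos"],2))
im=ctrl.camera("top");c=im[145:260,235:385]
```

```text
t 5.58 ledge xy [-0.0376 -0.0375] z 0.1712 toolx yaw-A -0.0 F [1.6 0.8] w 0.08260344217852225
turn shares [ 0.026 -0.009 -3.142] shift shares [0.272 0.509 0.539] world [ 0.60218244 -0.20493075  0.0645    ]
[ 0.68  0.39 -0.62  1.89  0.28  0.93 -1.41]
```

Request:
step_arm(motion=[[0, 0, 0.25, 0.09, 0.16, 0, 0.56], [0, 0, 0.5, 0.18, 0.33, 0, 0.56], [0, 0, 0.75, 0.27, 0.5, 0, 0.56], [0, 0, 1, 0.27, 0.5, 0, 0.56], [0, 0, 1, 0.27, 0.5, 0, 0.56]])

```text
time_s: 6.05
position: [0.5953, -0.2051, 0.1629]
ee_rot: [-3.112, 0.428, 0.001]
contact_force: [0.2, -0.2, -1.0]
gripper_width: 0.046
gripper_force: 0.0
```

Request:
step_arm(motion=[[0, 0, 0.25, 0, 0, 0, 0.56], [0, 0, 0.5, 0, 0, 0, 0.56], [0, 0, 0.75, 0, 0, 0, 0.56], [0, 0, 1, 0, 0, 0, 0.56], [0, 0, 1, 0, 0, 0, 0.56]])

```text
time_s: 6.47
position: [0.5941, -0.2014, 0.1639]
ee_rot: [-2.915, 1.172, 0.002]
contact_force: [0.6, -0.2, -0.5]
gripper_width: 0.0407
gripper_force: 0.0
```

Request:
step_arm(motion=[[0, 0, 0.25, 0, 0, 0, 0.56], [0, 0, 0.5, 0, 0, 0, 0.56], [0, 0, 0.75, 0, 0, 0, 0.56], [0, 0, 1, 0, 0, 0, 0.56], [0, 0, 1, 0, 0, 0, 0.56]])

```text
time_s: 6.88
position: [0.5938, -0.2032, 0.1639]
ee_rot: [2.533, -1.856, -0.001]
contact_force: [-0.4, -0.8, 0.1]
gripper_width: 0.0404
gripper_force: 0.0
```

Run:
```python
from h import *
to(.018,-.14,.0645,-np.pi/2)
print(np.round(ctrl.get_state()["joint_pos"],2))
im=ctrl.camera("top");c=im[145:260,235:385]
cv2.imwrite("pics/crop4.png",cv2.convertScaleAbs(cv2.resize(c,None,fx=5,fy=5,interpolation=cv2.INTER_CUBIC),alpha=1.6))
```

```text
t 6.88 ledge xy [ 0.0102 -0.1364] z 0.1639 toolx yaw-A -1.5 F [-0.6 -0.7] w 0.04038720106924638
turn shares [ 0.003 -0.     0.141] shift shares [ 0.021 -0.038  0.497] world [ 0.60218244 -0.20493075  0.0645    ]
[ 0.31  0.49 -0.03  1.68  0.02  0.97 -2.56]
```

View pics/crop4.png

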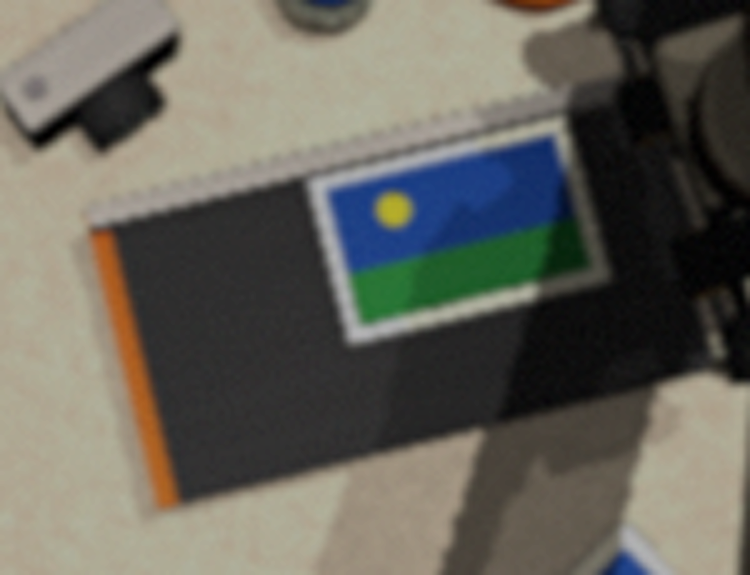

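The panel now lies against the fence, with corners at crop (308,180), (568,118), (610,280) and (352,345). Joint 7 is at its range end, though, so I'll turn the other way; a half turn gives the same finger shape.

Request:
step_arm(motion=[[0, 0, -0.25, 0, 0, 0, 0.56], [0, 0, -0.5, 0, 0, 0, 0.56], [0, 0, -0.75, 0, 0, 0, 0.56], [0, 0, -1, 0, 0, 0, 0.56]])

```text
time_s: 7.27
position: [0.5945, -0.2016, 0.1642]
ee_rot: [-2.923, 1.152, 0.001]
contact_force: [0.6, 0.1, 0.5]
gripper_width: 0.0403
gripper_force: 0.0
```

Request:
step_arm(motion=[[0, 0, -0.25, 0, 0, 0, 0.56], [0, 0, -0.5, 0, 0, 0, 0.56], [0, 0, -0.75, 0, 0, 0, 0.56], [0, 0, -1, 0, 0, 0, 0.56]])

```text
time_s: 7.6
position: [0.5945, -0.2018, 0.1643]
ee_rot: [-3.116, 0.394, 0.001]
contact_force: [-0.4, 0.3, -0.0]
gripper_width: 0.0405
gripper_force: 0.0
```

Request:
step_arm(motion=[[0, 0, -0.25, 0, 0, 0, 0.56], [0, 0, -0.5, 0, 0, 0, 0.56], [0, 0, -0.75, 0, 0, 0, 0.56], [0, 0, -1, 0, 0, 0, 0.56]])

```text
time_s: 7.93
position: [0.5945, -0.2019, 0.1644]
ee_rot: [-3.117, -0.39, 0.0]
contact_force: [0.2, 0.6, 0.1]
gripper_width: 0.0408
gripper_force: 0.0
```

Request:
step_arm(motion=[[0, 0, -0.25, 0, 0, 0, 0.56], [0, 0, -0.5, 0, 0, 0, 0.56], [0, 0, -0.75, 0, 0, 0, 0.56], [0, 0, -1, 0, 0, 0, 0.56]])

```text
time_s: 8.27
position: [0.5946, -0.2019, 0.1645]
ee_rot: [-2.924, -1.149, -0.001]
contact_force: [-0.4, -0.4, -0.3]
gripper_width: 0.0404
gripper_force: 0.0
```

Request:
step_arm(motion=[[0, 0, -0.25, 0, 0, 0, 0.56], [0, 0, -0.5, 0, 0, 0, 0.56], [0, 0, -0.75, 0, 0, 0, 0.56], [0, 0, -1, 0, 0, 0, 0.56]])

```text
time_s: 8.6
position: [0.5947, -0.202, 0.1646]
ee_rot: [-2.549, -1.836, -0.001]
contact_force: [-0.3, -0.0, -0.4]
gripper_width: 0.0404
gripper_force: 0.0
```

Request:
step_arm(motion=[[0, 0, -0.25, 0, 0, 0, 0.56], [0, 0, -0.5, 0, 0, 0, 0.56], [0, 0, -0.75, 0, 0, 0, 0.56], [0, 0, -1, 0, 0, 0, 0.56], [0, 0, -1, 0, 0, 0, 0.56]])

```text
time_s: 9.02
position: [0.5946, -0.2023, 0.1645]
ee_rot: [-2.019, -2.406, -0.001]
contact_force: [0.5, -0.2, 0.5]
gripper_width: 0.0405
gripper_force: 0.0
```

Run:
```python
from h import *
to(.018,-.14,.0645,np.pi/2)
print(np.round(ctrl.get_state()["joint_pos"],2))
p=[crop(*q) for q in[(308,180),(568,118),(610,279),(352,345)]]
t,a,P,e=fitrect(p,.068,.09,.14);print("panel in ledge",RL.T@(t-O),a-A,e)
```

```text
t 9.02 ledge xy [ 0.0112 -0.1356] z 0.1645 toolx yaw-A 1.51 F [ 0.4 -0.3] w 0.04046151443264456
turn shares [ 0.001 -0.002 -0.122] shift shares [-0.02   0.035  0.5  ] world [ 0.60218244 -0.20493075  0.0645    ]
[ 0.79  0.59 -0.7   1.66  0.43  1.05  0.13]
panel in ledge [ 0.0327269  -0.03661474] -0.0036314712286008854 0.0012996368642752554
```

```bash
cat >> h.py <<'E'
O=O+RL@np.array([.012,0])  # fix: origin is +6 mm from the 148 mm rectangle's centre, not -6
E
python3 - <<'E'
from h import *
to(.02,-.14,.0645,np.pi/2)
E
```

```text
t 9.02 ledge xy [-0.0008 -0.1356] z 0.1645 toolx yaw-A 1.51 F [ 0.4 -0.3] w 0.04046151443264456
turn shares [ 0.001 -0.002 -0.122] shift shares [-0.016  0.105  0.5  ] world [ 0.61579569 -0.20166278  0.0645    ]
```

Request:
step_arm(motion=[[0, 0, -0.12, -0.02, 0.1, 0.05, 0.56], [0, 0, -0.12, -0.02, 0.1, 0.2, 0.56], [0, 0, -0.12, -0.02, 0.1, 0.35, 0.56], [0, 0, -0.12, -0.02, 0.1, 0.45, 0.56], [0, 0, -0.12, -0.02, 0.1, 0.49, 0.56], [0, 0, -0.12, -0.02, 0.1, 0.49, 0.56]])

```text
time_s: 9.52
position: [0.6134, -0.2026, 0.0644]
ee_rot: [-1.956, -2.453, 0.001]
contact_force: [-0.5, 0.0, -0.5]
gripper_width: 0.0404
gripper_force: 0.0
```

Run:
```python
from h import *
to(.02,.04,.0645,np.pi/2)
```

```text
t 9.52 ledge xy [ 0.0174 -0.1404] z 0.0644 toolx yaw-A 1.56 F [-0.5  0.1] w 0.04040255001976042
turn shares [-0.006 -0.006 -0.022] shift shares [0.902 0.003 0.002] world [ 0.57377892 -0.02663538  0.0645    ]
```

Request:
step_arm(motion=[[0, 0, 0, 0.03, 0, 0, 0.56], [0, 0, 0, 0.06, 0, 0, 0.56], [0, 0, 0, 0.09, 0, 0, 0.56], [0, 0, 0, 0.12, 0, 0, 0.56], [0, 0, 0, 0.15, 0, 0, 0.56], [0, 0, 0, 0.18, 0, 0, 0.56], [0, 0, 0, 0.21, 0, 0, 0.56], [0, 0, 0, 0.24, 0, 0, 0.56], [0, 0, 0, 0.27, 0, 0, 0.56], [0, 0, 0, 0.3, 0, 0, 0.56], [0, 0, 0, 0.33, 0, 0, 0.56], [0, 0, 0, 0.36, 0, 0, 0.56], [0, 0, 0, 0.39, 0, 0, 0.56], [0, 0, 0, 0.42, 0, 0, 0.56], [0, 0, 0, 0.45, 0, 0, 0.56], [0, 0, 0, 0.48, 0, 0, 0.56], [0, 0, 0, 0.5, 0, 0, 0.56]])

```text
time_s: 10.93
position: [0.5944, -0.1069, 0.0684]
ee_rot: [1.957, 2.452, 0.0]
contact_force: [0.6, -3.6, 6.3]
gripper_width: 0.0407
gripper_force: 3.2
```

Request:
step_arm(motion=[[0, 0, 0, 0.03, 0, 0, 0.56], [0, 0, 0, 0.06, 0, 0, 0.56], [0, 0, 0, 0.09, 0, 0, 0.56], [0, 0, 0, 0.12, 0, 0, 0.56], [0, 0, 0, 0.15, 0, 0, 0.56], [0, 0, 0, 0.18, 0, 0, 0.56], [0, 0, 0, 0.21, 0, 0, 0.56], [0, 0, 0, 0.24, 0, 0, 0.56], [0, 0, 0, 0.27, 0, 0, 0.56], [0, 0, 0, 0.29, 0, 0, 0.56], [0, 0, 0, 0.3, 0, 0, 0.56]])

```text
time_s: 11.85
position: [0.5811, -0.0483, 0.0683]
ee_rot: [1.957, 2.453, 0.0]
contact_force: [1.7, -4.6, 7.4]
gripper_width: 0.0407
gripper_force: 3.6
```

Run:
```python
from h import *
to(.02,.04,.0645,np.pi/2)
im=ctrl.camera("top");c=im[145:260,235:385]
cv2.imwrite("pics/crop5.png",cv2.convertScaleAbs(cv2.resize(c,None,fx=5,fy=5,interpolation=cv2.INTER_CUBIC),alpha=1.6))
```

```text
t 11.85 ledge xy [0.0221 0.0173] z 0.0683 toolx yaw-A 1.559 F [ 0.6 -4.9] w 0.04074124543508595
turn shares [ 0.006  0.006 -0.023] shift shares [ 0.114 -0.012  0.019] world [ 0.57377892 -0.02663538  0.0645    ]
```

View pics/crop5.png

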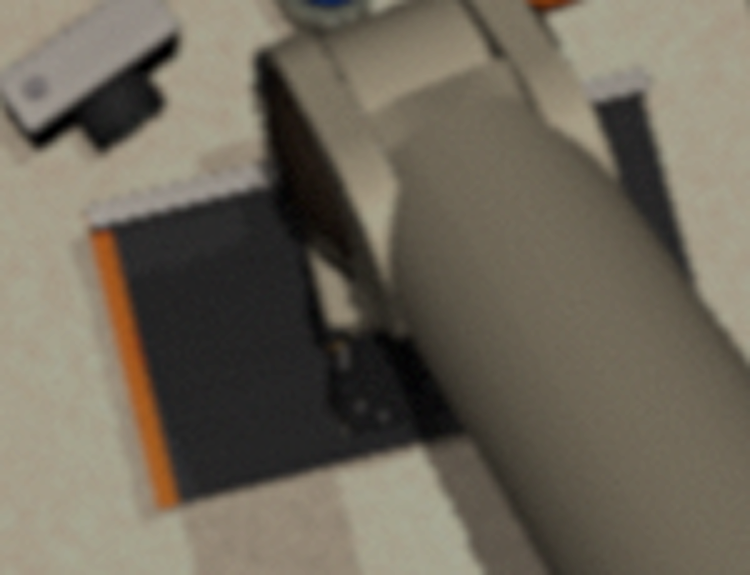

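The fingertips climbed onto the panel (z 0.068): in the crop, no panel shows ahead of the gripper toward the orange end. I'll raise straight up and measure the panel numerically.

Request:
step_arm(motion=[[0, 0, 0, 0, 0, -0.05, 0.56], [0, 0, 0, 0, 0, -0.2, 0.56], [0, 0, 0, 0, 0, -0.4, 0.56], [0, 0, 0, -0.2, 0, -0.5, 0.56], [0, 0, 0, -0.4, 0, -0.5, 0.56], [0, 0, 0, -0.6, 0, -0.5, 0.56], [0, 0, 0, -0.8, 0, -0.5, 0.56], [0, 0, 0, -0.9, 0, -0.5, 0.56], [0, 0, 0, -0.9, 0, -0.5, 0.56]])

```text
time_s: 12.65
position: [0.6189, -0.2307, 0.1664]
ee_rot: [1.97, 2.446, -0.004]
contact_force: [-0.4, -1.1, 0.4]
gripper_width: 0.0403
gripper_force: 0.0
```

```bash
cat >> h.py <<'E'
def panel():
    "panel pose in ledge frame, from the picture's blue+green area (top view rectified to the ledge frame at z=.068, 0.5 mm/px)"
    im=cv2.GaussianBlur(ctrl.camera("top"),(3,3),0)
    L=np.array([[-.1,-.17],[.09,-.17],[.09,.23],[-.1,.23]])
    p=ctrl.camera_params("top");K,R,t=map(np.array,(p["mtx"],p["R"],p["t"]))
    W=np.c_[L@RL.T+O,np.full(4,.068)];q=(K@(R@W.T+t[:,None])).T;q=q[:,:2]/q[:,2:]
    H=cv2.getPerspectiveTransform(q.astype(np.float32),((L-L[0])/.0005).astype(np.float32))
    w=cv2.warpPerspective(im,H,(380,800));h=cv2.cvtColor(w,cv2.COLOR_BGR2HSV)
    m=cv2.inRange(h,(45,110,25),(130,255,255));m=cv2.morphologyEx(m,cv2.MORPH_CLOSE,np.ones((41,41)))
    c=max(cv2.findContours(m,cv2.RETR_EXTERNAL,cv2.CHAIN_APPROX_NONE)[0],key=cv2.contourArea)
    r=cv2.minAreaRect(c);b=(cv2.boxPoints(r)*.0005+L[0])
    print("picture centre",np.array(r[0])*.0005+L[0],"size",np.array(r[1])*.0005,"angle",r[2],"\n",np.round(b,4))
    return w
E
python3 - <<'E'
from h import *
to(.02,-.14,.061,np.pi/2)
w=panel()
cv2.imwrite("pics/w1.png",cv2.convertScaleAbs(cv2.rotate(w,0),alpha=1.6))
E
```

```text
t 12.65 ledge xy [ 0.0162 -0.169 ] z 0.1664 toolx yaw-A 1.55 F [-0.6 -0.9] w 0.040312704095958586
turn shares [-0.002  0.005 -0.042] shift shares [0.147 0.016 0.527] world [ 0.61579569 -0.20166278  0.061     ]
picture centre [ 0.022 -0.036] size [0.12 0.07] angle 90.0 
 [[-0.013 -0.096]
 [ 0.057 -0.096]
 [ 0.057  0.024]
 [-0.013  0.024]]
```

View pics/w1.png

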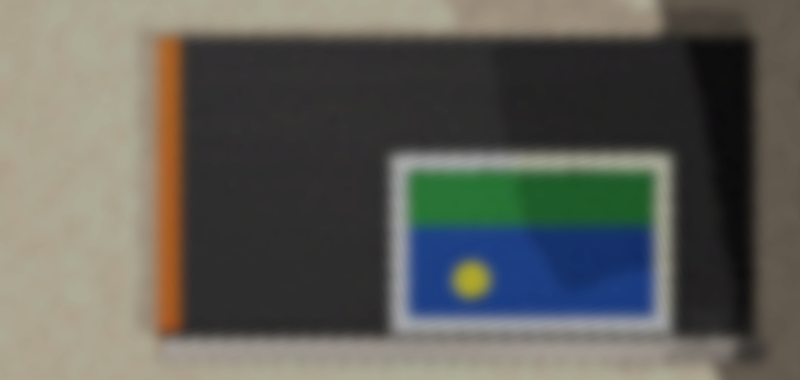

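The rectified view (0.5 mm/px, turned) shows the panel unmoved and square to the fence, spanning pixels (390,150) to (672,332): centre (22, −36) mm, yaw 0. I'll repeat the tail push with the tips lower, about 1 mm above the ledge.

Request:
step_arm(motion=[[0, 0, -0.04, 0.14, 0.02, 0, 0.56], [0, 0, -0.04, 0.14, 0.02, 0.15, 0.56], [0, 0, -0.04, 0.14, 0.02, 0.3, 0.56], [0, 0, -0.04, 0.14, 0.02, 0.42, 0.56], [0, 0, -0.04, 0.14, 0.02, 0.49, 0.56], [0, 0, -0.04, 0.14, 0.02, 0.515, 0.56], [0, 0, -0.04, 0.14, 0.02, 0.525, 0.56], [0, 0, -0.04, 0.14, 0.02, 0.525, 0.56]])

```text
time_s: 13.37
position: [0.6179, -0.194, 0.0625]
ee_rot: [1.933, 2.476, 0.001]
contact_force: [0.2, -0.1, -0.3]
gripper_width: 0.0407
gripper_force: 0.0
```

Request:
step_arm(motion=[[0, 0, 0, 0.02, 0, 0, 0.56], [0, 0, 0, 0.04, 0, 0, 0.56], [0, 0, 0, 0.06, 0, 0, 0.56], [0, 0, 0, 0.08, 0, 0, 0.56], [0, 0, 0, 0.1, 0, 0, 0.56], [0, 0, 0, 0.12, 0, 0, 0.56], [0, 0, 0, 0.14, 0, 0, 0.56], [0, 0, 0, 0.16, 0, 0, 0.56], [0, 0, 0, 0.18, 0, 0, 0.56], [0, 0, 0, 0.2, 0, 0, 0.56]])

```text
time_s: 14.2
position: [0.6075, -0.1558, 0.0617]
ee_rot: [1.935, 2.475, -0.0]
contact_force: [0.2, -1.5, 0.3]
gripper_width: 0.0403
gripper_force: 0.7
```

Run:
```python
from h import *
to(.02,.04,.061,np.pi/2)
```

```text
t 14.2 ledge xy [ 0.0227 -0.0935] z 0.0617 toolx yaw-A 1.579 F [-0.2 -1.5] w 0.04033968111088794
turn shares [0.    0.    0.017] shift shares [ 0.667 -0.008  0.004] world [ 0.57377892 -0.02663538  0.061     ]
```

Request:
step_arm(motion=[[0, 0, 0, 0.02, 0, 0, 0.56], [0, 0, 0, 0.04, 0, 0, 0.56], [0, 0, 0, 0.06, 0, 0, 0.56], [0, 0, 0, 0.08, 0, 0, 0.56], [0, 0, 0, 0.1, 0, 0, 0.56], [0, 0, 0, 0.12, 0, 0, 0.56], [0, 0, 0, 0.14, 0, 0, 0.56], [0, 0, 0, 0.16, 0, 0, 0.56], [0, 0, 0, 0.18, 0, 0, 0.56], [0, 0, 0, 0.2, 0, 0, 0.56], [0, 0, 0, 0.22, 0, 0, 0.56], [0, 0, 0, 0.24, 0, 0, 0.56], [0, 0, 0, 0.26, 0, 0, 0.56], [0, 0, 0, 0.28, 0, 0, 0.56], [0, 0, 0, 0.3, 0, 0, 0.56]])

```text
time_s: 15.45
position: [0.593, -0.0974, 0.0617]
ee_rot: [-1.935, -2.475, -0.0]
contact_force: [0.2, -1.2, -0.0]
gripper_width: 0.0402
gripper_force: 0.6
```

Request:
step_arm(motion=[[0, 0, 0, 0.02, 0, 0, 0.56], [0, 0, 0, 0.04, 0, 0, 0.56], [0, 0, 0, 0.06, 0, 0, 0.56], [0, 0, 0, 0.08, 0, 0, 0.56], [0, 0, 0, 0.1, 0, 0, 0.56], [0, 0, 0, 0.12, 0, 0, 0.56], [0, 0, 0, 0.14, 0, 0, 0.56], [0, 0, 0, 0.16, 0, 0, 0.56], [0, 0, 0, 0.18, 0, 0, 0.56], [0, 0, 0, 0.2, 0, 0, 0.56], [0, 0, 0, 0.22, 0, 0, 0.56], [0, 0, 0, 0.24, 0, 0, 0.56], [0, 0, 0, 0.25, 0, 0, 0.56], [0, 0, 0, 0.25, 0, 0, 0.56]])

```text
time_s: 16.62
position: [0.5808, -0.0483, 0.0617]
ee_rot: [-1.933, -2.476, -0.001]
contact_force: [0.1, 0.6, -1.1]
gripper_width: 0.0403
gripper_force: 0.0
```

Run:
```python
from h import *
to(.02,.04,.061,np.pi/2)
w=panel()
cv2.imwrite("pics/w2.png",cv2.convertScaleAbs(cv2.rotate(w,0),alpha=1.6))
```

```text
t 16.62 ledge xy [0.0218 0.0173] z 0.0617 toolx yaw-A 1.58 F [0.3 0.5] w 0.040333929588665766
turn shares [-0.    -0.001  0.019] shift shares [ 0.114 -0.008  0.004] world [ 0.57377892 -0.02663538  0.061     ]
picture centre [0.0199855  0.10044986] size [0.07007649 0.11719414] angle 0.5729386210441589 
 [[-0.0156  0.1587]
 [-0.0145  0.0415]
 [ 0.0556  0.0422]
 [ 0.0544  0.1594]]
```

View pics/w2.png

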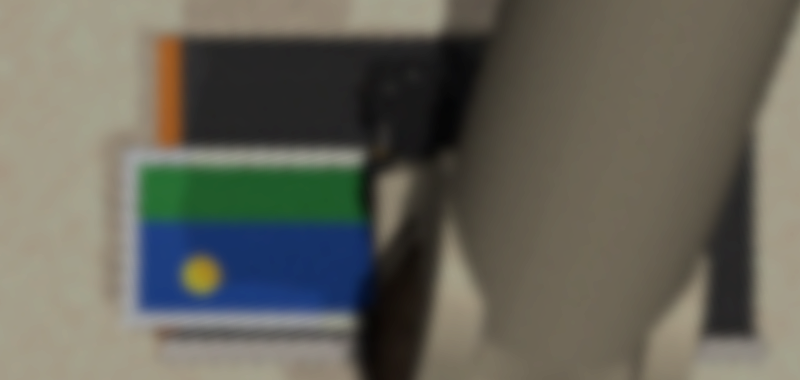

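The panel slides well. The rectified view shows its lead edge at px ~122, about 19 mm past the orange edge at 160, with yaw −0.01 and a fence gap of about 3 mm. It needs about 21 mm more, then a back-off and a final squaring push from the front.

Request:
step_arm(motion=[[0, 0, 0, 0.02, 0, 0, 0.56], [0, 0, 0, 0.04, 0, 0, 0.56], [0, 0, 0, 0.06, 0, 0, 0.56], [0, 0, 0, 0.08, 0, 0, 0.56], [0, 0, 0, 0.095, 0, 0, 0.56], [0, 0, 0, 0.105, 0, 0, 0.56], [0, 0, 0, 0.105, 0, 0, 0.56]])

```text
time_s: 17.25
position: [0.5758, -0.028, 0.0618]
ee_rot: [-1.933, -2.476, -0.0]
contact_force: [0.8, 0.2, -0.2]
gripper_width: 0.0404
gripper_force: 0.0
```

Request:
step_arm(motion=[[0, 0, 0, -0.05, 0, 0, 0.56], [0, 0, 0, -0.15, 0, 0, 0.56], [0, 0, 0, -0.15, 0, -0.15, 0.56], [0, 0, 0, -0.15, 0, -0.3, 0.56], [0, 0, 0, -0.3, 0, -0.5, 0.56], [0, 0, 0, -0.5, 0, -0.5, 0.56], [0, 0, 0, -0.7, 0, -0.5, 0.56], [0, 0, 0, -0.9, 0, -0.5, 0.56], [0, 0, 0, -0.9, 0, -0.5, 0.56]])

```text
time_s: 18.0
position: [0.6195, -0.218, 0.1615]
ee_rot: [1.948, 2.458, -0.008]
contact_force: [-0.3, -2.0, -0.5]
gripper_width: 0.0404
gripper_force: 0.0
```

Run:
```python
from h import *
w=panel(); to(-.085,.105,.16,0)
print(np.round(ctrl.get_state()["joint_pos"],2))
```

```text
picture centre [0.01991756 0.11963824] size [0.07007318 0.12059144] angle 0.4547188878059387 
 [[-0.0156  0.1797]
 [-0.0146  0.0591]
 [ 0.0554  0.0596]
 [ 0.0545  0.1802]]
t 18.05 ledge xy [ 0.0204 -0.1515] z 0.1611 toolx yaw-A 1.568 F [0.4 0.7] w 0.040328572156247515
turn shares [0.004 0.007 3.136] shift shares [ 1.281 -0.53   0.002] world [0.45650689 0.01205919 0.16      ]
[ 0.76  0.64 -0.69  1.59  0.45  1.08  0.19]
```

The panel's centre is at (20, 120) mm in the ledge frame, so it overhangs about 40 mm. The fence gap is about 2 mm against the same measurement taken when it touched, and the yaw is 0.008 rad. That is well inside every limit and the arm is clear, so another push would only add risk. I'm handing in.

```bash
python3 -c "
from workcell import ctrl
print(ctrl.hand_in())"
```

```text
the job is handed in; nothing more can be done
None
```

I handed the job in with the panel about 40 mm past the orange end, flat, about 2 mm off the fence and 0.008 rad from parallel by my top-camera measurement; no verdict came back.

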